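# Stand the sharpening stone up to dry and latch it in

## Robot

A 6-joint arm with a two-finger parallel gripper is mounted at the origin on the work surface. World frame = base frame: x ahead of the robot, y to its left, z up, the work surface at z = 0. Lengths are in m, angles in degrees, forces in N, time in s.
With the tool pointing down it reaches from about 0.4 to 0.925 m from the base axis. Payload 3.4 kg.
Tool frame: the origin (TCP) lies between the finger pads; the fingertips stand 19 mm ahead of it and the grasp point (between the pads) is the TCP; z points along the fingers, y is the line along which they close (so a half turn about z gives the same grasp; the last joint's range is limited). The gripper opens to 85 mm and grips with 20 to 120 N. Pads are 22 mm wide; open, the fingers measure 114 mm over their backs; the gripper's body (76 mm by 85 mm) begins 54 mm behind the grasp point. The pads swing forward as they close: fully open they stand 13 mm farther back than shut.
Start: joints at [-67.867, 17.578, 86.31, -0, 76.112, -4.211], TCP at [0.255, -0.515, 0.25] pointing down, gripper open.
Joint ranges: [-179.03, 179.03], [-60, 130.46], [8.19, 133.38], [-81.62, 261.62], [5.75, 156.47], [-153.77, 153.77]. Speed limits (degrees/s): [147.25, 147.25, 180, 180, 180, 180].

## Interface

Orientations are given as a 3x3 rotation matrix whose columns are the frame's x, y, z axes.
In Python, from station import status, eyes, r gives the robot as it stands. The module is installed in compiled form; this text tells all that it offers.
- The arm moves only by the tool servo_tool, never from a script. Its argument "series" is a list of rows, each an object with "slide": the shift along the tool's x, y, z in m, a list of three; "rotation": the turn, a rotation vector about the tool's x, y, z in rad, a list of three; "jaw": the finger opening in m, from 0 to 0.0854. A call has 1 to 12 rows; each row shifts and turns the commanded pose from where the row before left it, along the tool's axes as they then stand; what a row does not reach is not made up. A row lasts 1/8 s, in which the tool goes at most 62.5 mm and 10.7 degrees, less where a joint would pass 70% of its speed; a pose out of reach is approached as far as the arm can. A call with a gripper value outside its range is refused whole. The fingers move at their own pace and stop on an object; "squeeze" is the grip in N (left out, the last holds). Time passes only in rows, so rows that do not move let the fingers close. It gives the time, the measured TCP pose, the force, the opening and the grip force at its end, in the units of the state.
- status.state(): the state, without advancing time (a new reading comes with each control period).
- eyes.read_camera(name): name is "side" or "top" or "wrist"; returns a dict with "frame" (400x640x3 uint8, red, green, blue), "range_z" (400x640 float32, m along the optical axis (not along the pixel's ray), 0 where there is no reading), "fovy" (degrees; the focal length in pixels is half the picture's height over the tangent of half this angle, whatever the lens; pixels are square), "cx", "cy" (the principal point, pixels), "rvec" (rotation vector, rad) and "tvec" (3), from world to camera coordinates, as OpenCV has them. Camera axes: x right, y down, z forward; pixel columns grow to the right and rows downward; lengths in m; the calibration is good to about 2 mm. A picture is of the moment at which its call begins.
- r.finish_job(): hands the job in; it is judged then, once.
The state is a dict: "time_s": time; "joint_pos": joint angles; "qvel": joint speeds; "joint_torque": joint torques, N m; "ee_pos": TCP position; "orientation": TCP orientation; "force": force on the tool from outside, world axes, zero at the start; "moment": the same for the moment, N m; "gripper_width": finger opening in m; "finger_force": force on a finger pad.
Only numpy, scipy, OpenCV 4.12 (cv2) and the standard library are available. Lean on these libraries where they do the work, as an engineer would, in place of code of your own. Each camera call takes 0.05 s, during which the arm holds its last target. There are 200 camera calls.

## Task

Put the wet sharpening stone away to dry: tip it up off the bearers of its wooden rack onto its far long edge, so that it stands on the bearers and leans back squarely against the sloping rest. Then swing the steel keeper bar down across the front of the stone until it lies fully home in its catch. Do not let the stone come off the rack, and leave the oil can, the jar and the hatchet where they are.

Things in the scene. Friction and masses are not known exactly. Their poses are not given: they have to be found in the camera images.
- rack: Wooden drying rack, fixed to the bench. Origin at bench level below the line where its sloping rest meets its bearers, midway across. x (level) points away from the robot side to the rest, y left along the rest, z up. Steel posts, 16 (y) x 22 mm (x), at x = -12 mm: hinge post at y = +110 mm, 110 mm high; catch post at y = -110 mm.
- bearers (a point): Near end of the bearers, midway between them, at top level: rack x = -95, y = 0, z = 50 mm. Two flat bearers, 22 mm wide, at y = -50 and +50 mm, run from here to x = +60 mm. Between them it is open down to a 14 mm base board that begins at x = -50 mm; nearer, down to the bench.
- rest_foot (a point): Middle of the line where the rest rises from the bearers: rack x = 0, y = 0, z = 50 mm. The rest is two 30 mm wide boards at y = -50 and +50 mm, joined by a slat near the top; their front faces lean back 18 degrees (0.314 rad) from vertical, away from the robot, up to z = 166 mm.
- stone: Flat grey sharpening stone, 115 mm (its x) by 160 mm (its y) by 14 mm thick, 0.4 to 0.8 kg, loose. Origin at the centre of its underside. It starts flat on the bearers, underside 50 mm above the bench, its far long edge (+x) 6 to 20 mm short of the foot of the rest, its near long edge (-x) overhanging the bearers by 26 to 40 mm.
- stone_mid (a point): Centre of the stone. With the stone leaning properly it lies at about x = +11 mm, z = 107 mm in the rack's frame.
- keeper (a joint): Angle of the keeper, a square steel bar (12 x 12 mm, 235 mm long) hinged at its +y end, in rad: 0 = lying level in the catch, across the front of the stone; 1.57 = standing straight up; starts at 1.4 to 1.95. It swings in the vertical plane x = -12 mm of the rack; it is stiff, staying at the angle where it is left.
- keeper_hinge (a point): Hinge axis of the keeper, at the middle of the bar's thickness: rack frame x = -12, y = +110, z = 105 mm. The axis is the rack's x.
- keeper_tip (a point): Free end of the keeper bar, centre of its end face, 235 mm from the hinge. Fully closed it lies at y = -125, z = 105 mm of the rack's frame, 7 mm beyond the catch post.
- catch (a point): Floor of the catch, an open-topped steel fork (prongs 8 mm high) on the catch post: rack frame x = -12, y = -110, z = 99 mm. The bar's top stands above the prongs when closed.
- oil_can: Upright steel can, 60 mm diameter, 130 mm high, origin at the centre of its base. Bystander.
- paste_jar: White jar with a black lid, 64 mm diameter, 75 mm high, origin at the centre of its base. Bystander.
- hatchet: Small hatchet lying on the bench, 330 mm long along its x, head at +x, blade towards its +y, about 28 mm high. Origin on the bench near the middle of the handle. Bystander.
There are look-alikes about, which are no part of the job. There is more than one size of the stone; the job needs the middle-sized.

How it is judged:
By the outcome, as a careful person would: the job done as asked, in the order asked, and still so for the second after the job is handed in, with the robot touching nothing.
It also fails if it takes over 72 s, if anything falls off the work surface, if the arm or the gripper's body presses on something with over 40 N, if the wrist force passes 120 N, or if a joint passes its speed limit or range.

## Working session

There is one attempt and no reset: what is moved stays moved. The work goes in short steps, Python scripts to look and compute and a tool call to move; the robot and the scene stay as the last step left them, time stands still between calls to the robot, and variables do not carry over. Pictures are saved under pics/ and viewed, at most 10 in all, crops included, and the job is handed in when it is done.

Besides the shell and the picture viewer there is one more tool, called after "Request:" as a command line: name --argument value ..., lists and objects as JSON in quotes. servo_tool: Moves the arm, as the interface text tells. Its arguments: {"type":"object","properties":{"series":{"type":"array"},"squeeze":{"type":"number"}},"required":["series"]}

```bash
mkdir -p pics; cat > h.py <<'E'
import numpy as np, cv2
from station import status, eyes, r
def cam(n):
    d=eyes.read_camera(n); f=200/np.tan(np.radians(d['fovy'])/2)
    R,_=cv2.Rodrigues(np.array(d['rvec'],float)); t=np.array(d['tvec'],float).ravel()
    z=d['range_z']; v,u=np.mgrid[:400,:640]
    P=np.stack([(u-d['cx'])/f*z,(v-d['cy'])/f*z,z],-1)
    W=(P-t)@R; W[z==0]=np.nan
    return d['frame'],W,(f,d['cx'],d['cy'],R,t)
def save(n,im): cv2.imwrite('pics/'+n,im[...,::-1])
E
python3 - <<'E'
from h import *
s=status.state();print(s)
ims=[]
for n in('top','side'):
    im,W,c=cam(n);save(n+'0.png',im);np.save(n+'W.npy',W);np.save(n+'I.npy',im);print(n,c[0],c[4],(-c[3].T@c[4]),c[3])
E
```

```text
{'time_s': 0.0, 'joint_pos': array([-6.78666092e+01,  1.76225148e+01,  8.63845458e+01, -2.56660012e-05,
        7.61101497e+01, -4.21143269e+00]), 'qvel': array([ 0.08551995, -0.06515513, -0.00555157, -0.01226324,  0.09047905,
        0.00411867]), 'joint_torque': array([ 7.73625652e-04, -4.57547987e+01, -2.51918703e+01,  2.38329021e-04,
        1.33132492e-02,  7.51979172e-06]), 'ee_pos': array([ 0.2548952 , -0.51467722,  0.24937413]), 'orientation': array([[ 8.96139543e-01,  4.43771703e-01, -7.71150720e-04],
       [ 4.43772348e-01, -8.96137553e-01,  1.89479052e-03],
       [ 1.49797298e-04, -2.04021208e-03, -9.99997908e-01]]), 'force': array([ 0.3646632 ,  0.86908162, -0.39563014]), 'moment': array([-0.03555088,  0.01342107, -0.00408407]), 'finger_force': 0.0, 'gripper_width': 0.08578960261244134}
top 460.69649903330713 [-0.01669725  0.48336767  1.5425134 ] [ 0.25222463 -0.02749062  1.59652676] [[-2.21697938e-02 -9.99748925e-01 -3.25374873e-03]
 [-9.89011772e-01  2.24072794e-02 -1.46128809e-01]
 [ 1.46165027e-01 -2.16497573e-05 -9.89260221e-01]]
side 469.10984116608273 [0.38876102 0.24710904 1.16848776] [-0.07568849  0.8305052   0.93919861] [[-0.84817824 -0.52952487 -0.01403878]
 [-0.32761199  0.5452172  -0.77162723]
 [ 0.41624999 -0.64987815 -0.63592007]]
```

View pics/top0.png

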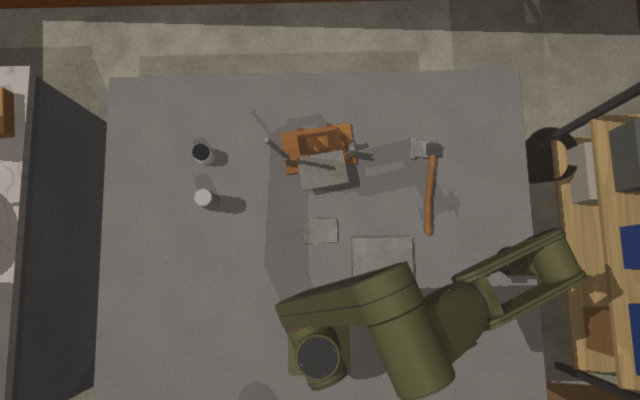

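View pics/side0.png

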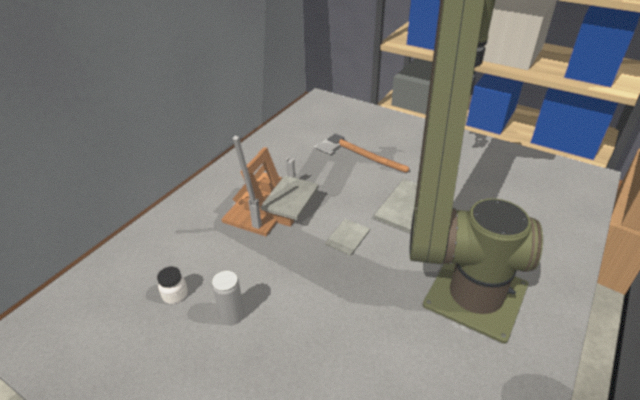

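Top view: rack at about (318,150), stone on it at (323,170), keeper up with its tip at (267,142). Small and large look-alike stones lie at (320,230) and (383,255); hatchet at (428,185). Side view: keeper tip at (238,138), hinge post at (255,215), catch post at (291,165).

```bash
cat > m.py <<'E'
from h import *
from scipy.optimize import least_squares
pts=[];col=[]
for n in('top','side'):
    W=np.load(n+'W.npy');I=np.load(n+'I.npy')
    if n=='top': print('rack px',W[150,318],W[170,323],W[142,267]); c0=W[170,323]
    m=np.isfinite(W).all(-1)&(np.hypot(W[...,0]-c0[0]-.03,W[...,1]-c0[1])<.22)&(W[...,2]>.008)&(W[...,2]<.4)
    p=W[m];k=I[m].astype(int);print(n,len(p))
    org=(k[:,0]-k[:,2])>40
    for lo,hi in((.04,.06),(.06,.09),(.09,.18),(.18,.4)):
        for o in(0,1):
            q=p[(org==o)&(p[:,2]>lo)&(p[:,2]<hi)]
            if len(q):print(lo,hi,'orange' if o else 'grey',len(q),q.mean(0).round(4),q.min(0).round(3),q.max(0).round(3))
    g=p[(~org)&(p[:,2]>.058)&(p[:,2]<.070)]
    print('stone rect',cv2.minAreaRect(g[:,:2].astype(np.float32)*1000),np.median(g[:,2]))
    # rest plane fit by RANSAC
    q=p[org&(p[:,2]>.06)]
    best=None;rng=np.random.default_rng(0)
    for _ in range(500):
        a=q[rng.choice(len(q),3,False)];nn=np.cross(a[1]-a[0],a[2]-a[0]);L=np.linalg.norm(nn)
        if L<1e-6:continue
        nn/=L;
        if abs(abs(nn[2])-.309)>.08: continue
        i=abs((q-a[0])@nn)<.003
        if best is None or i.sum()>best.sum():best=i
    if best is not None:
        qq=q[best];c=qq.mean(0);nn=np.linalg.svd(qq-c)[2][2];nn*=-np.sign(nn[0]);d=(c[:2]@nn[:2]+(c[2]-.05)*nn[2])/np.hypot(*nn[:2])
        print('rest',best.sum(),len(q),nn,'yaw',np.degrees(np.arctan2(-nn[1],-nn[0])),'foot dist along rack x',-d)
    k2=p[(~org)&(p[:,2]>.13)]
    c=k2.mean(0);print('keeper dir',np.linalg.svd(k2-c)[2][0],c,k2[k2[:,2].argmax()])
E
python3 m.py
python3 - <<'E'
import cv2
a=cv2.imread('pics/side0.png')[110:250,200:350];b=cv2.imread('pics/top0.png')[110:210,240:390]
a=cv2.resize(a,None,fx=4,fy=4,interpolation=2)[:340+220];b=cv2.resize(b,None,fx=4,fy=4,interpolation=2)
cv2.imwrite('pics/a.png',a);cv2.imwrite('pics/b.png',b)
E
```

```text
rack px [ 0.6582289  -0.01149332  0.0074584 ] [ 0.57430357 -0.02760249  0.06135217] [0.60210649 0.12899693 0.33100041]
top 4135
0.04 0.06 grey 284 [ 0.5803 -0.0249  0.057 ] [ 0.508 -0.132  0.041] [0.746 0.098 0.06 ]
0.04 0.06 orange 62 [ 0.6697 -0.0103  0.0521] [ 0.626 -0.077  0.043] [0.741 0.056 0.06 ]
0.06 0.09 grey 1379 [ 0.5773 -0.0231  0.0648] [ 0.509 -0.131  0.06 ] [0.652 0.1   0.09 ]
0.06 0.09 orange 72 [ 0.6595 -0.0302  0.0734] [ 0.622 -0.074  0.06 ] [0.733 0.057 0.09 ]
0.09 0.18 grey 159 [0.6363 0.0192 0.1181] [ 0.601 -0.132  0.09 ] [0.666 0.108 0.179]
0.09 0.18 orange 436 [ 0.6758 -0.0157  0.1475] [ 0.645 -0.073  0.09 ] [0.698 0.057 0.17 ]
0.18 0.4 grey 109 [0.6078 0.1183 0.273 ] [0.602 0.1   0.181] [0.617 0.137 0.34 ]
stone rect ((585.2081909179688, -25.704681396484375), (133.83782958984375, 224.00502014160156), 9.135786056518555) 0.06348393866086
rest 331 508 [-0.93662523 -0.13003318  0.32530685] yaw 7.903942572998969 foot dist along rack x 0.6311962994882385
keeper dir [-0.14097081  0.28781564  0.9472536 ] [0.61408514 0.10697116 0.23900131] [0.60541569 0.13342723 0.34042
[... 363 characters left out ...]
 ]
0.09 0.18 grey 288 [0.6248 0.0413 0.1227] [ 0.597 -0.132  0.09 ] [0.683 0.115 0.18 ]
0.09 0.18 orange 559 [ 0.6704 -0.0138  0.1336] [ 0.614 -0.072  0.09 ] [0.702 0.109 0.167]
0.18 0.4 grey 300 [0.6049 0.1242 0.2656] [0.598 0.104 0.18 ] [0.615 0.139 0.338]
0.18 0.4 orange 2 [0.6104 0.1148 0.2312] [0.604 0.112 0.219] [0.617 0.117 0.243]
stone rect ((580.2005004882812, -18.022544860839844), (131.9659881591797, 235.958984375), 9.4027099609375) 0.06365100017769801
rest 474 794 [-0.94078123 -0.13812194  0.30960136] yaw 8.352279608035067 foot dist along rack x 0.6295157016532897
keeper dir [-0.13549181  0.34092563  0.93027506] [0.60973252 0.11285123 0.23602307] [0.60363931 0.13725659 0.33771978]
```

View pics/a.png

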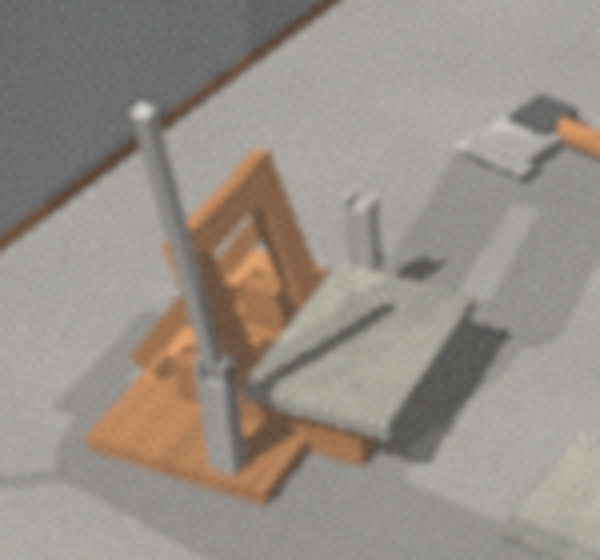

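View pics/b.png

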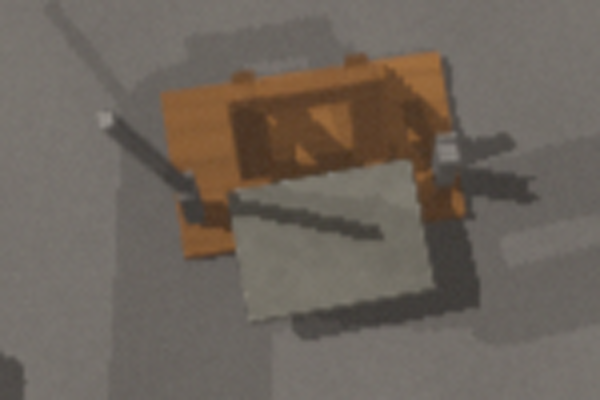

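The crops show the stone flat, squarely facing the rest, with the keeper leaning outward past vertical on the left (+y) post. The catch fork is on the right post and the way to the stone's near edge is open.

```bash
cat >> h.py <<'E'
from scipy.linalg import logm, expm
from scipy.spatial.transform import Rotation as Ro
def Tm(Rm,p):
    T=np.eye(4);T[:3,:3]=Rm;T[:3,3]=p;return T
def rackT():
    f=np.load('rack.npy') # x,y,yaw
    return Tm(Ro.from_euler('z',f[2],degrees=True).as_matrix(),[f[0],f[1],0])
def tool(px,py,pz,th):  # TCP in rack frame (m), th deg of tool z below horizontal
    c,s=np.cos(np.radians(th)),np.sin(np.radians(th))
    Z=np.array([c,0,-s]);X=np.array([0,1,0]);return rackT()@Tm(np.c_[X,np.cross(Z,X),Z],[px,py,pz])
def cur():
    s=status.state();return Tm(s['orientation'],s['ee_pos'])
def go(T,N,C=None):
    D=np.linalg.inv(cur() if C is None else C)@T;E=np.real(expm(np.real(logm(D))/N))
    rv=Ro.from_matrix(E[:3,:3]).as_rotvec();print('rows',N,'slide',E[:3,3].round(4).tolist(),'rot',rv.round(4).tolist(),'deg',np.degrees(np.linalg.norm(rv)).round(1))
def where():
    s=status.state();T=np.linalg.inv(rackT())@cur();Z=T[:3,2]
    print('t',round(s['time_s'],2),'rack mm',(T[:3,3]*1e3).round(1),'th',np.degrees(np.arctan2(-Z[2],Z[0])).round(1),'x',T[:3,0].round(3),'F',s['force'].round(1),'w',round(s['gripper_width'],4),'ff',round(float(s['finger_force']),1),'q',s['joint_pos'].round(1))
E
python3 - <<'E'
from h import *
yaw=8.2;S=Ro.from_euler('z',yaw,degrees=True).as_matrix()
foot=.6303
for n in('top','side'):
    W=np.load(n+'W.npy');I=np.load(n+'I.npy').astype(int);m=np.isfinite(W).all(-1);p=W[m];k=I[m]
    p=p@S;org=(k[:,0]-k[:,2])>40
    p[:,0]-=foot; near=(abs(p[:,0])<.2)&(abs(p[:,1]+.1)<.2);p=p[near];org=org[near]
    q=p[org&(p[:,2]>.09)&(p[:,2]<.17)&(p[:,0]>-.0)];print(n,'rest y',np.percentile(q[:,1],[1,99]).round(4))
    q=p[(~org)&(p[:,2]>.075)&(p[:,2]<.12)&(abs(p[:,0]+.012)<.025)]
    a=q[q[:,1]<-.15];b=q[q[:,1]>-.05]
    for z in(a,b):
        if len(z):print('post',len(z),z.min(0).round(4),z.max(0).round(4))
    g=p[(~org)&(p[:,2]>.058)&(p[:,2]<.070)&(p[:,0]<.0)&(p[:,1]<.0)&(p[:,1]>-.19)]
    h=np.zeros((300,300),np.uint8);ij=((g[:,:2]-[-.2,-.25])*1000).astype(int);ok=((ij>=0)&(ij<300)).all(1);h[ij[ok,0],ij[ok,1]]=255
    h=cv2.morphologyEx(h,cv2.MORPH_CLOSE,np.ones((9,9)));h=cv2.morphologyEx(h,cv2.MORPH_OPEN,np.ones((25,25)))
    yy,xx=np.nonzero(h);rc=cv2.minAreaRect(np.c_[yy,xx].astype(np.float32)-np.float32([200,250]));print('stone rackrot mm',rc)
E
```

```text
top rest y [-0.1687 -0.0407]
post 44 [-0.0237 -0.2217  0.0759] [-0.0004 -0.2062  0.1135]
post 36 [-0.0225 -0.05    0.0759] [0.013  0.0133 0.1195]
stone rackrot mm ((-64.99999237060547, -107.0), (155.99996948242188, 111.99998474121094), 90.0)
side rest y [-0.1647 -0.0395]
post 94 [-0.0269 -0.2238  0.0751] [ 0.0105 -0.165   0.1086]
post 130 [-0.0252 -0.0408  0.0754] [0.0128 0.0188 0.1193]
stone rackrot mm ((-67.0260009765625, -103.20053100585938), (114.11717224121094, 158.3283233642578), 1.1457629203796387)
```

```bash
python3 - <<'E'
from h import *
S=Ro.from_euler('z',8.2,degrees=True).as_matrix();o=S@[.6303,-.1035,0];np.save('rack.npy',[o[0],o[1],8.2]);print(o)
where();A=tool(-.16,0,.25,90);go(A,10);go(tool(-.185,0,.13,50),6,A)
E
```

```text
[ 0.63861805 -0.01254282  0.        ]
t 0.1 rack mm [-451.4 -442.3  249.5] th 90.0 x [0.95  0.311 0.   ] F [-0.1 -1.   0.2] w 0.0855 ff 0.0 q [-67.9  17.6  86.4   0.   76.1  -4.2]
rows 10 slide [0.0562, -0.0061, -0.0] rot [-0.0002, -0.0001, -0.1254] deg 7.2
rows 6 slide [-0.0, -0.0099, 0.0183] rot [-0.1164, 0.0, -0.0] deg 6.7
```

Request:
servo_tool --series '[{"slide": [0.056, -0.006, 0], "rotation": [0, 0, -0.125], "jaw": 0.04}, {"slide": [0.056, -0.006, 0], "rotation": [0, 0, -0.125], "jaw": 0.04}, {"slide": [0.056, -0.006, 0], "rotation": [0, 0, -0.125], "jaw": 0.04}, {"slide": [0.056, -0.006, 0], "rotation": [0, 0, -0.125], "jaw": 0.04}, {"slide": [0.056, -0.006, 0], "rotation": [0, 0, -0.125], "jaw": 0.04}, {"slide": [0.056, -0.006, 0], "rotation": [0, 0, -0.125], "jaw": 0.04}, {"slide": [0.056, -0.006, 0], "rotation": [0, 0, -0.125], "jaw": 0.04}, {"slide": [0.056, -0.006, 0], "rotation": [0, 0, -0.125], "jaw": 0.04}, {"slide": [0.056, -0.006, 0], "rotation": [0, 0, -0.125], "jaw": 0.04}, {"slide": [0.056, -0.006, 0], "rotation": [0, 0, -0.125], "jaw": 0.04}]' --squeeze 30

```text
time_s: 1.35
ee_pos: [0.4807, -0.0365, 0.25]
orientation: [[-0.143, 0.99, -0.0], [0.99, 0.143, 0.0], [0.0, 0.0, -1.0]]
force: [0.2, -0.2, -0.5]
gripper_width: 0.0403
finger_force: 0.0
```

Request:
servo_tool --series '[{"slide": [0, -0.01, 0.018], "rotation": [-0.116, 0, 0], "jaw": 0.04}, {"slide": [0, -0.01, 0.018], "rotation": [-0.116, 0, 0], "jaw": 0.04}, {"slide": [0, -0.01, 0.018], "rotation": [-0.116, 0, 0], "jaw": 0.04}, {"slide": [0, -0.01, 0.018], "rotation": [-0.116, 0, 0], "jaw": 0.04}, {"slide": [0, -0.01, 0.018], "rotation": [-0.116, 0, 0], "jaw": 0.04}, {"slide": [0, -0.01, 0.018], "rotation": [-0.116, 0, 0], "jaw": 0.04}]'

```text
time_s: 2.1
ee_pos: [0.4609, -0.0285, 0.1574]
orientation: [[-0.168, 0.826, 0.538], [0.985, 0.122, 0.12], [0.034, 0.55, -0.835]]
force: [0.2, 0.9, 0.1]
gripper_width: 0.04
finger_force: 0.0
```

```bash
python3 - <<'E'
from h import *
where();A=tool(-.185,0,.07,35);go(A,6);go(tool(-.18,0,.13,45),6)
E
```

```text
t 2.1 rack mm [-178.2    9.6  157.4] th 56.7 x [-0.026  0.999  0.034] F [0.2 0.9 0.1] w 0.04 ff 0.0 q [-23.3   7.1 130.9  54.8  23.3 -80.1]
rows 6 slide [-0.0018, -0.0107, 0.01] rot [-0.063, -0.0071, -0.0009] deg 3.6
rows 6 slide [-0.0017, -0.0031, 0.0034] rot [-0.0339, -0.0071, -0.0003] deg 2.0
```

```bash
cat > k.py <<'E'
from h import *
from scipy.optimize import least_squares
Y=lambda a:Ro.from_euler('y',a,degrees=True).as_matrix();Z=lambda a:Ro.from_euler('z',a,degrees=True).as_matrix()
def fk(q,L):
    a1,d1,L2,L3,e,d6=L
    A=Z(q[0]);p=A@[a1,0,d1];A=A@Y(q[1]);p=p+A@[0,0,L2];A=A@Y(q[2]);p=p+A@[e,0,L3];A=A@Z(q[3])@Y(q[4]);p=p+A@[0,0,d6];return p,A@Z(q[5]+90)
D=[]
E
python3 - <<'E'
from k import *
s=status.state();p,R=fk(s['joint_pos'],[0]*6);print((R.T@s['orientation']).round(2))
data=[([-67.8666,17.6225,86.3845,0,76.1101,-4.2114],[ 0.2548952 , -0.51467722,  0.24937413]),(s['joint_pos'],s['ee_pos'])]
f=lambda L:np.r_[np.concatenate([fk(q,L)[0]-p for q,p in data]),(L[4])*.05]
r_=least_squares(f,[0,.3,.4,.4,0,.2]);print(r_.x.round(4),r_.fun.round(4))
E
```

```text
[[ 1. -0.  0.]
 [-0.  1.  0.]
 [-0. -0.  1.]]
[-0.228  -0.3391  1.2361  0.4406  0.      0.4829] [-0.0391 -0.0159 -0.     -0.      0.     -0.      0.    ]
```

Request:
servo_tool --series '[{"slide": [0, 0.02, 0.02], "rotation": [0, 0, 0], "jaw": 0.04}, {"slide": [0, 0.02, 0.02], "rotation": [0, 0, 0], "jaw": 0.04}]'

```text
time_s: 2.35
ee_pos: [0.5171, -0.0195, 0.1463]
orientation: [[-0.167, 0.827, 0.537], [0.985, 0.121, 0.119], [0.033, 0.549, -0.835]]
force: [-0.2, -0.1, 1.0]
gripper_width: 0.0397
finger_force: 0.0
```

```bash
python3 - <<'E'
from h import *
where();s=status.state();print(s['joint_pos'].tolist(),s['ee_pos'].tolist())
E
```

```text
t 2.35 rack mm [-121.3   10.5  146.3] th 56.7 x [-0.024  0.999  0.033] F [-0.2 -0.1  1. ] w 0.0397 ff 0.0 q [-17.9  12.1 126.2  54.3  20.  -75.2]
[-17.880897985662674, 12.112174279083128, 126.24518246437428, 54.28612775404886, 20.046329243882635, -75.17837522892353] [0.5170543939885521, -0.01947325946629081, 0.14633717865099125]
```

Request:
servo_tool --series '[{"slide": [0, -0.02, 0.0], "rotation": [0.06, 0, 0], "jaw": 0.04}, {"slide": [0, -0.02, 0.0], "rotation": [0.06, 0, 0], "jaw": 0.04}]'

```text
time_s: 2.6
ee_pos: [0.4829, -0.0242, 0.1252]
orientation: [[-0.169, 0.886, 0.432], [0.985, 0.137, 0.104], [0.033, 0.444, -0.896]]
force: [0.2, 0.6, -0.5]
gripper_width: 0.0399
finger_force: 0.0
```

```bash
python3 - <<'E'
from h import *
where();s=status.state();print(s['joint_pos'].tolist(),s['ee_pos'].tolist())
E
```

```text
t 2.6 rack mm [-155.8   10.6  125.2] th 63.7 x [-0.026  0.999  0.033] F [ 0.2  0.6 -0.5] w 0.0399 ff 0.0 q [-17.7  12.3 125.9  36.3  22.9 -58.3]
[-17.65760873525337, 12.253592711660861, 125.94499456867872, 36.33060248079675, 22.894075299142234, -58.312332524337236] [0.4828728692747738, -0.02423661708987088, 0.12518193292960927]
```

```bash
cat > k.py <<'E'
from h import *
from scipy.optimize import least_squares
Y=lambda a:Ro.from_euler('y',a,degrees=True).as_matrix();Z=lambda a:Ro.from_euler('z',a,degrees=True).as_matrix()
def fk(q,L):
    a1,d1,L2,L3,e,d6,b=L
    A=Z(q[0]);p=A@[a1,b,d1];A=A@Y(q[1]);p=p+A@[0,0,L2];A=A@Y(q[2]);p=p+A@[e,0,L3];A=A@Z(q[3])@Y(q[4]);p=p+A@[0,0,d6];return p,A@Z(q[5]+90)
lo=np.array([-179.03,-60,8.19,-81.62,5.75,-153.77]);hi=np.array([179.03,130.46,133.38,261.62,156.47,153.77])
def ik(T,L,q0):
    def f(q):
        p,R=fk(q,L);return np.r_[(p-T[:3,3])*10,Ro.from_matrix(R.T@T[:3,:3]).as_rotvec()]
    s=least_squares(f,np.clip(q0,lo+.1,hi-.1),bounds=(lo,hi),x_scale=30);return s.x,np.linalg.norm(s.fun[:3])*100,np.degrees(np.linalg.norm(s.fun[3:]))
E
cat > t.py <<'E'
from k import *
s=status.state()
data=[([-67.8666,17.6225,86.3845,0,76.1101,-4.2114],[ 0.2548952 , -0.51467722,  0.24937413]),
([-23.3,7.1,130.9,54.8,23.3,-80.1],[.4609,-.0285,.1574]),
([-17.880897985662674, 12.112174279083128, 126.24518246437428, 54.28612775404886, 20.046329243882635, -75.17837522892353] ,[0.5170543939885521, -0.01947325946629081, 0.14633717865099125]),
(s['joint_pos'],s['ee_pos'])]
f=lambda L:np.concatenate([fk(q,L)[0]-p for q,p in data])
r_=least_squares(f,[0,.3,.4,.4,0,.2,0]);L=r_.x;print(L.round(4),abs(r_.fun).max());np.save('L.npy',L)
for th in(0,20,30,40,50,60):
  for z in (.057,):
    T=tool(-.11,0,z,th);out=[]
    for q0 in([0,15,125,0,20,0],[0,15,125,50,20,-60],[0,15,125,180,60,150],[0,15,125,180,60,-150],[0,15,125,90,60,-90],[0,15,125,-70,60,90]):
        q,ep,eo=ik(T,L,q0);out.append((ep+eo,ep,eo,q.round(0)))
    for o in sorted(out,key=lambda a:a[0])[:3]:print(th,np.round(o[1:3],1),o[3])
E
python3 t.py
```

```text
[0.0008 0.1954 0.6441 0.4166 0.1098 0.3525 0.0422] 0.0003155431006678089
0 [15.8 42.1] [ -44.   44.  133.   99.   61. -154.]
0 [15.8 42.1] [ -44.   44.  133.   99.   61. -154.]
0 [15.8 42.1] [ -44.   44.  133.   99.   61. -154.]
20 [12.2 27.4] [ -38.   38.  133.  103.   50. -154.]
20 [12.2 27.4] [ -38.   38.  133.  103.   50. -154.]
20 [12.2 27.4] [ -38.   38.  133.  103.   50. -154.]
30 [10.3 20.4] [ -31.   32.  133.  109.   38. -149.]
30 [10.3 20.4] [ -31.   32.  133.  109.   38. -149.]
30 [10.3 20.4] [ -31.   32.  133.  109.   38. -149.]
40 [ 6.2 12.4] [ -23.   28.  133.  118.   27. -148.]
40 [ 6.2 12.4] [ -23.   28.  133.  118.   27. -148.]
40 [ 6.2 12.4] [ -23.   28.  133.  118.   27. -148.]
50 [1.9 3.8] [ -19.   27.  133.  127.   21. -151.]
50 [1.9 3.8] [ -19.   27.  133.  127.   21. -151.]
50 [1.9 3.8] [ -19.   27.  133.  127.   21. -151.]
60 [0. 0.] [ -15.   24.  129.   94.   12. -114.]
60 [0. 0.] [ -15.   24.  129.   94.   12. -114.]
60 [0. 0.] [ -15.   24.  129.   94.   12. -114.]
```

```bash
cat > t2.py <<'E'
from k import *
L=np.load('L.npy');q=status.state()['joint_pos'];where()
def P(ph,s=103,th=60,w=80,t=6):
    f=np.radians(ph);c,sn=np.cos(np.radians(th)),np.sin(np.radians(th))
    x=-s*np.cos(f)-t*c+w/2*sn; z=50+s*np.sin(f)+t*sn+w/2*c;return x/1e3,0,z/1e3,th
def G(ph,s=95,u=7): # gripped pose, th=ph
    f=np.radians(ph);return (-s*np.cos(f)+u*np.sin(f))/1e3,0,(50+s*np.sin(f)+u*np.cos(f))/1e3,ph
W=[(-.13,0,.12,62),(-.12,0,.066,60),(-.085,0,.065,60)]+[P(a) for a in(0,10,20,30,40,50,60)]+[G(a) for a in(60,70,80,90,100,106)]
for w in W:
    q,ep,eo=ik(tool(*w),L,q);print(np.round(w,3),round(ep,2),round(eo,2),q.round(0))
C=None
for w,n in zip(W[:3],(3,3,3)):
    T=tool(*w);go(T,n,C);C=T
E
python3 t2.py
```

```text
t 2.6 rack mm [-155.8   10.6  125.2] th 63.7 x [-0.026  0.999  0.033] F [ 0.2  0.6 -0.5] w 0.0399 ff 0.0 q [-17.7  12.3 125.9  36.3  22.9 -58.3]
[-0.13  0.    0.12 62.  ] 0.0 0.0 [-16.  14. 125.  38.  18. -58.]
[-0.12   0.     0.066 60.   ] 0.0 0.0 [ -16.   23.  129.   88.   12. -109.]
[-0.085  0.     0.065 60.   ] 0.0 0.0 [-14.  24. 125.  76.  11. -95.]
[-0.071  0.     0.075 60.   ] 0.0 0.0 [-13.  23. 123.  62.  12. -81.]
[-0.07   0.     0.093 60.   ] 0.0 0.0 [-13.  21. 122.  50.  14. -68.]
[-0.065  0.     0.11  60.   ] 0.0 0.0 [-13.  19. 120.  41.  16. -58.]
[-5.80e-02  0.00e+00  1.27e-01  6.00e+01] 0.0 0.0 [-12.  18. 118.  34.  18. -50.]
[-4.70e-02  0.00e+00  1.41e-01  6.00e+01] 0.0 0.0 [-12.  17. 116.  29.  21. -45.]
[-3.50e-02  0.00e+00  1.54e-01  6.00e+01] 0.0 0.0 [-11.  17. 114.  25.  23. -40.]
[-2.00e-02  0.00e+00  1.64e-01  6.00e+01] 0.0 0.0 [-11.  17. 112.  22.  25. -37.]
[-4.10e-02  0.00e+00  1.36e-01  6.00e+01] 0.0 0.0 [-12.  18. 116.  29.  20. -45.]
[-2.60e-02  0.00e+00  1.42e-01  7.00e+01] 0.0 0.0 [ -9.  19. 106.  10.  36. -24.]
[-1.00e-02  0.00e+00  1.45e-01  8.00e+01] 0.0 0.0 [ -7.  23.  95.   3.  52. -17.]
[7.00e-03 0.00e+00 1.45e-01 9.00e+01] 0.0 0.0 [ -5.  28.  85.   0.  67. -13.]
[2.30e-02 0.00e+00 1.42e-01 1.00e+02] 0.0 0.0 [ -3.  34.  75.  -2.  81. -11.]
[3.30e-02 0.00e+00 1.39e-01 1.06e+02] 0.0 0.0 [ -3.  38.  68.  -3.  89. -10.]
rows 3 slide [-0.0037, 0.0069, 0.0053] rot [-0.0098, -0.0139, 0.0027] deg 1.0
rows 3 slide [-0.0, -0.0057, 0.0174] rot [-0.0116, 0.0, -0.0] deg 0.7
rows 3 slide [0.0, 0.0099, 0.0061] rot [0.0, -0.0, -0.0] deg 0.0
```

Request:
servo_tool --series '[{"slide": [-0.004, 0.007, 0.005], "rotation": [-0.01, -0.014, 0.003], "jaw": 0.08}, {"slide": [-0.004, 0.007, 0.005], "rotation": [-0.01, -0.014, 0.003], "jaw": 0.08}, {"slide": [-0.004, 0.007, 0.005], "rotation": [-0.01, -0.014, 0.003], "jaw": 0.08}, {"slide": [0, 0, 0], "rotation": [0, 0, 0], "jaw": 0.08}, {"slide": [0, -0.0045, 0.013], "rotation": [-0.009, 0, 0], "jaw": 0.08}, {"slide": [0, -0.0045, 0.013], "rotation": [-0.009, 0, 0], "jaw": 0.08}, {"slide": [0, -0.0045, 0.013], "rotation": [-0.009, 0, 0], "jaw": 0.08}, {"slide": [0, -0.0045, 0.013], "rotation": [-0.009, 0, 0], "jaw": 0.08}, {"slide": [0, 0, 0], "rotation": [0, 0, 0], "jaw": 0.08}]'

```text
time_s: 3.72
ee_pos: [0.5191, -0.0304, 0.068]
orientation: [[-0.139, 0.857, 0.497], [0.99, 0.119, 0.072], [0.002, 0.502, -0.865]]
force: [-0.3, 1.4, -0.4]
gripper_width: 0.08
finger_force: 0.0
```

```bash
python3 - <<'E'
from h import *
where();go(tool(-.09,0,.065,60),3)
im,W,c=cam('side');save('s1.png',cv2.resize(im[90:270,170:450],None,fx=2.8,fy=2.8))
E
```

```text
t 3.73 rack mm [-120.9   -0.7   68. ] th 59.9 x [0.003 1.    0.002] F [-0.3  1.4 -0.4] w 0.08 ff 0.0 q [ -16.2   22.2  129.4   87.3   12.  -108.4]
rows 3 slide [0.0002, 0.0084, 0.006] rot [0.0007, -0.0001, -0.0013] deg 0.1
```

View pics/s1.png

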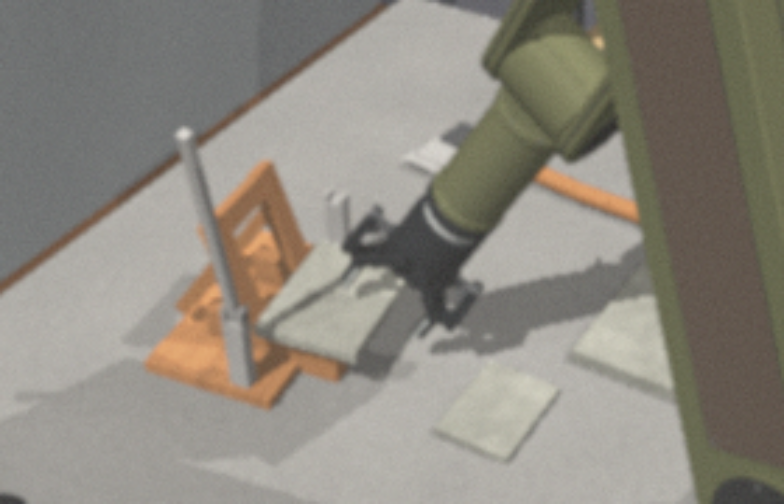

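The lower finger (430,325) is clear in front of and below the stone's near edge, and the upper one (350,265) is above it. Next I go forward under the edge.

Request:
servo_tool --series '[{"slide": [0, 0.009, 0.007], "rotation": [0, 0, 0], "jaw": 0.08}, {"slide": [0, 0.009, 0.007], "rotation": [0, 0, 0], "jaw": 0.08}, {"slide": [0, 0.007, 0.005], "rotation": [0, 0, 0], "jaw": 0.08}, {"slide": [0, 0.003, 0.002], "rotation": [0, 0, 0], "jaw": 0.08}, {"slide": [0, 0.003, 0.002], "rotation": [0, 0, 0], "jaw": 0.08}, {"slide": [0, 0.003, 0.002], "rotation": [0, 0, 0], "jaw": 0.08}]'

```text
time_s: 4.53
ee_pos: [0.5603, -0.0243, 0.0642]
orientation: [[-0.142, 0.856, 0.497], [0.99, 0.122, 0.072], [0.001, 0.503, -0.865]]
force: [-3.0, -0.5, 0.0]
gripper_width: 0.0799
finger_force: 1.2
```

```bash
cat > st.py <<'E'
from h import *
def stone(n='side',dbg=0):
    im,W,c=cam(n);k=im.astype(int);m=np.isfinite(W).all(-1);p=W[m];k=k[m]
    Ti=np.linalg.inv(rackT());p=p@Ti[:3,:3].T+Ti[:3,3]
    g=(abs(k[:,0]-k[:,2])<35)&(k.mean(1)>75)&(abs(p[:,1])<.078)&(abs(p[:,1])>.03)&(p[:,0]>-.16)&(p[:,0]<.06)&(p[:,2]>.03)&(p[:,2]<.2)
    return p[g]
E
python3 - <<'E'
from st import *
where()
p=stone();
for s in(-1,1):
    q=p[np.sign(p[:,1])==s];print(len(q),np.percentile(q[:,0],[1,50,99]).round(4),np.percentile(q[:,2],[1,50,99]).round(4))
E
```

```text
t 4.53 rack mm [-79.2  -0.5  64.2] th 59.8 x [0.001 1.    0.001] F [-3.  -0.5  0. ] w 0.0799 ff 1.2 q [-13.6  24.2 124.8  76.2  11.1 -95. ]
115 [-0.1008 -0.0489  0.0298] [0.0395 0.0635 0.1378]
529 [-0.1202 -0.0659  0.0028] [0.0326 0.0634 0.1436]
```

Request:
servo_tool --series '[{"slide": [0, 0.003, 0.001], "rotation": [0, 0, 0], "jaw": 0.08}, {"slide": [0, 0.0045, -0.004], "rotation": [0, 0, 0], "jaw": 0.08}, {"slide": [0, 0.0045, -0.004], "rotation": [0, 0, 0], "jaw": 0.08}, {"slide": [0, 0.004, -0.005], "rotation": [0, 0, 0], "jaw": 0.08}, {"slide": [0, 0.004, -0.005], "rotation": [0, 0, 0], "jaw": 0.08}]'

```text
time_s: 5.2
ee_pos: [0.5653, -0.0216, 0.087]
orientation: [[-0.143, 0.859, 0.492], [0.99, 0.122, 0.075], [0.005, 0.497, -0.868]]
force: [-9.1, 0.6, -1.7]
gripper_width: 0.08
finger_force: 3.9
```

```bash
cat > lk.py <<'E'
from st import *
where()
p=stone()
for s in(-1,1):
    q=p[(np.sign(p[:,1])==s)&(p[:,2]>.055)&(p[:,0]<-.012)]
    a=np.polyfit(-q[:,0],q[:,2],1);print(len(q),'tilt',np.degrees(np.arctan(a[0])).round(1),np.percentile(q[:,0],[1,50,99]).round(4),np.percentile(q[:,2],[1,50,99]).round(4))
E
python3 lk.py
```

```text
t 5.2 rack mm [-73.8   1.5  87. ] th 60.2 x [-0.001  1.     0.005] F [-9.1  0.6 -1.7] w 0.08 ff 3.9 q [-13.1  21.5 122.6  53.7  13.3 -71.6]
137 tilt 11.8 [-0.0919 -0.0438 -0.0145] [0.0646 0.0732 0.0827]
387 tilt 9.6 [-0.1123 -0.0696 -0.0134] [0.0627 0.0766 0.0879]
```

Request:
servo_tool --series '[{"slide": [0, 0.004, -0.004], "rotation": [0, 0, 0], "jaw": 0.08}, {"slide": [0, 0.004, -0.004], "rotation": [0, 0, 0], "jaw": 0.08}, {"slide": [0, 0.004, -0.004], "rotation": [0, 0, 0], "jaw": 0.08}, {"slide": [0, 0.004, -0.004], "rotation": [0, 0, 0], "jaw": 0.08}, {"slide": [0, 0.004, -0.003], "rotation": [0, 0, 0], "jaw": 0.08}, {"slide": [0, 0.004, -0.003], "rotation": [0, 0, 0], "jaw": 0.08}, {"slide": [0, 0.004, -0.003], "rotation": [0, 0, 0], "jaw": 0.08}]'

```text
time_s: 6.12
ee_pos: [0.577, -0.0202, 0.1227]
orientation: [[-0.143, 0.859, 0.491], [0.99, 0.122, 0.075], [0.004, 0.497, -0.868]]
force: [-8.5, 0.2, 0.1]
gripper_width: 0.08
finger_force: 3.3
```

```bash
python3 lk.py
```

```text
t 6.12 rack mm [-62.    1.2 122.7] th 60.2 x [-0.001  1.     0.004] F [-8.5  0.2  0.1] w 0.08 ff 3.3 q [-12.5  18.  118.9  35.2  18.2 -52. ]
112 tilt 29.9 [-0.0811 -0.0423 -0.0146] [0.0731 0.0902 0.1127]
263 tilt 27.9 [-0.1009 -0.0642 -0.0131] [0.0719 0.1033 0.1224]
```

Request:
servo_tool --series '[{"slide": [0, 0.0045, -0.003], "rotation": [0, 0, 0], "jaw": 0.08}, {"slide": [0, 0.0045, -0.003], "rotation": [0, 0, 0], "jaw": 0.08}, {"slide": [0, 0.0045, -0.0025], "rotation": [0, 0, 0], "jaw": 0.08}, {"slide": [0, 0.0045, -0.002], "rotation": [0, 0, 0], "jaw": 0.08}, {"slide": [0, 0.0045, -0.0015], "rotation": [0, 0, 0], "jaw": 0.08}, {"slide": [0, 0.0045, -0.001], "rotation": [0, 0, 0], "jaw": 0.08}, {"slide": [0, 0.0045, -0.001], "rotation": [0, 0, 0], "jaw": 0.08}, {"slide": [0, 0.0045, -0.0005], "rotation": [0, 0, 0], "jaw": 0.08}]'

```text
time_s: 7.18
ee_pos: [0.6056, -0.0186, 0.156]
orientation: [[-0.141, 0.855, 0.499], [0.99, 0.122, 0.071], [-0.0, 0.504, -0.863]]
force: [-2.6, -0.3, -0.3]
gripper_width: 0.0801
finger_force: 1.0
```

```bash
python3 lk.py; python3 - <<'E'
from h import *
im,W,c=cam('side');save('s2.png',cv2.resize(im[90:270,170:450],None,fx=2.8,fy=2.8))
E
```

```text
t 7.17 rack mm [-33.6  -1.3 156. ] th 59.7 x [ 0.001  1.    -0.   ] F [-2.6 -0.3 -0.3] w 0.0801 ff 1.0 q [-11.4  16.4 113.8  25.5  23.  -40.8]
4 tilt 30.0 [-0.0752 -0.073  -0.0486] [0.1309 0.1439 0.1481]
125 tilt 55.2 [-0.0733 -0.0623 -0.0125] [0.0642 0.1441 0.1524]
```

View pics/s2.png

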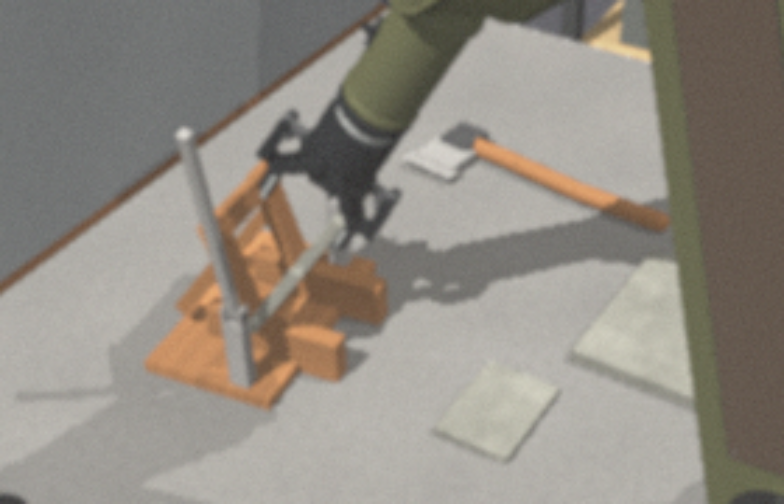

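The stone stands at about 55°, seen edge-on from (258,325) to (335,210), between the fingers. Now I narrow the jaws while keeping the lower finger in place.

Request:
servo_tool --series '[{"slide": [0, 0, 0], "rotation": [0, 0, 0], "jaw": 0.075}, {"slide": [0, -0.002, 0], "rotation": [0, 0, 0], "jaw": 0.07}, {"slide": [0, -0.002, 0], "rotation": [0, 0, 0], "jaw": 0.065}, {"slide": [0, -0.002, 0], "rotation": [0, 0, 0], "jaw": 0.06}, {"slide": [0, -0.002, 0], "rotation": [0, 0, 0], "jaw": 0.055}, {"slide": [0, -0.002, 0], "rotation": [0, 0, 0], "jaw": 0.05}, {"slide": [0, -0.002, 0], "rotation": [0, 0, 0], "jaw": 0.045}, {"slide": [0, -0.002, 0], "rotation": [0, 0, 0], "jaw": 0.04}, {"slide": [0, -0.002, 0], "rotation": [0, 0, 0], "jaw": 0.035}, {"slide": [0, -0.002, 0], "rotation": [0, 0, 0], "jaw": 0.03}, {"slide": [0, 0, 0], "rotation": [0, 0, 0], "jaw": 0.03}]'

```text
time_s: 8.65
ee_pos: [0.5894, -0.0206, 0.1464]
orientation: [[-0.141, 0.855, 0.498], [0.99, 0.122, 0.072], [0.0, 0.504, -0.864]]
force: [-1.3, -0.4, -1.1]
gripper_width: 0.0301
finger_force: 0.7
```

```bash
python3 lk.py; python3 - <<'E'
from h import *
im,W,c=cam('side');save('s3.png',cv2.resize(im[90:270,170:450],None,fx=2.8,fy=2.8))
E
```

```text
t 8.65 rack mm [-49.9  -1.  146.4] th 59.8 x [0.001 1.    0.   ] F [-1.3 -0.4 -1.1] w 0.0301 ff 0.7 q [-12.1  16.3 116.3  28.8  21.2 -44.8]
6 tilt 64.4 [-0.0622 -0.0458 -0.0146] [0.0565 0.1179 0.1555]
138 tilt 59.5 [-0.0688 -0.0577 -0.0124] [0.06   0.1446 0.1571]
```

View pics/s3.png

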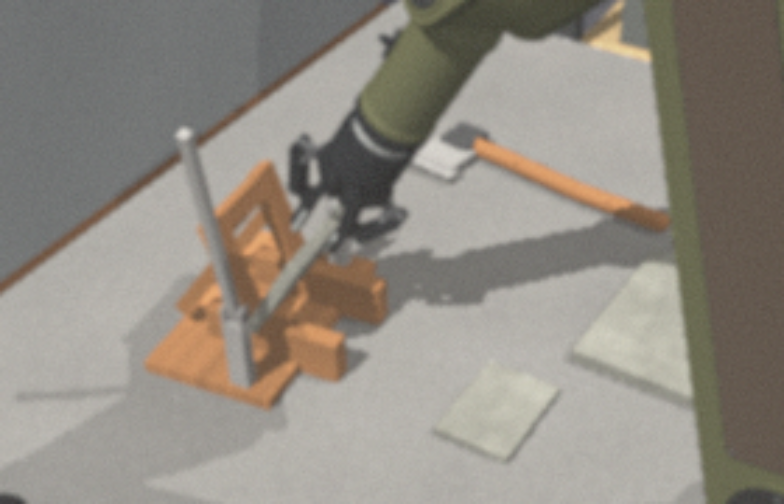

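Jaws at 30 mm, stone at about 60° with its top edge at (330,205) between the fingers. A wide straddle at 60° tool tilt lets the lower finger push the stone right back while the upper one passes over the rest, so I reopen with the lower finger held still.

Request:
servo_tool --series '[{"slide": [0, 0.003, 0], "rotation": [0, 0, 0], "jaw": 0.035}, {"slide": [0, 0.0025, 0], "rotation": [0, 0, 0], "jaw": 0.04}, {"slide": [0, 0.0025, 0], "rotation": [0, 0, 0], "jaw": 0.045}, {"slide": [0, 0.0025, 0], "rotation": [0, 0, 0], "jaw": 0.05}, {"slide": [0, 0.0025, 0], "rotation": [0, 0, 0], "jaw": 0.055}, {"slide": [0, 0.0025, 0], "rotation": [0, 0, 0], "jaw": 0.06}, {"slide": [0, 0.0025, 0.001], "rotation": [0, 0, 0], "jaw": 0.065}, {"slide": [0, 0.0025, 0.001], "rotation": [0, 0, 0], "jaw": 0.07}, {"slide": [0, 0.0025, 0.001], "rotation": [0, 0, 0], "jaw": 0.075}, {"slide": [0, 0.0025, 0.001], "rotation": [0, 0, 0], "jaw": 0.08}, {"slide": [0, 0.0015, 0], "rotation": [0, 0, 0], "jaw": 0.08}, {"slide": [0, 0.0015, 0], "rotation": [0, 0, 0], "jaw": 0.08}]'

```text
time_s: 10.25
ee_pos: [0.6157, -0.0168, 0.1573]
orientation: [[-0.142, 0.855, 0.498], [0.99, 0.122, 0.072], [0.0, 0.503, -0.864]]
force: [-1.7, -0.9, -0.5]
gripper_width: 0.0797
finger_force: 1.0
```

```bash
python3 lk.py
```

```text
t 10.25 rack mm [-23.3  -0.9 157.3] th 59.8 x [0.001 1.    0.   ] F [-1.7 -0.9 -0.5] w 0.0797 ff 1.0 q [-10.9  16.9 112.6  24.3  23.6 -39.1]
12 tilt 61.9 [-0.0644 -0.0433 -0.0149] [0.057  0.1084 0.1516]
165 tilt 61.6 [-0.0656 -0.0519 -0.0131] [0.0578 0.1348 0.1579]
```

Request:
servo_tool --series '[{"slide": [0, 0.004, 0.0005], "rotation": [0, 0, 0], "jaw": 0.08}, {"slide": [0, 0.004, 0.0005], "rotation": [0, 0, 0], "jaw": 0.08}, {"slide": [0, 0.004, 0.0005], "rotation": [0, 0, 0], "jaw": 0.08}, {"slide": [0, 0.004, 0.0005], "rotation": [0, 0, 0], "jaw": 0.08}, {"slide": [0, 0.004, 0.0005], "rotation": [0, 0, 0], "jaw": 0.08}, {"slide": [0, 0.0033, 0.0015], "rotation": [0, 0, 0], "jaw": 0.08}, {"slide": [0, 0.0033, 0.0015], "rotation": [0, 0, 0], "jaw": 0.08}, {"slide": [0, 0.0033, 0.0015], "rotation": [0, 0, 0], "jaw": 0.08}, {"slide": [0, 0.0033, 0.0015], "rotation": [0, 0, 0], "jaw": 0.08}]'

```text
time_s: 11.42
ee_pos: [0.6489, -0.0122, 0.1669]
orientation: [[-0.141, 0.855, 0.499], [0.99, 0.122, 0.071], [0.0, 0.504, -0.864]]
force: [-0.5, -0.6, -0.0]
gripper_width: 0.08
finger_force: 0.1
```

```bash
cat > lk2.py <<'E'
from st import *
where()
for n in('side','top'):
    p=stone(n);q=p[(p[:,2]>.06)&(p[:,0]<.04)]
    for s in(-1,1):
        a=q[np.sign(q[:,1])==s]
        if len(a)>15:
            c=a.mean(0);v=np.linalg.svd(a-c)[2][2];v*=-np.sign(v[0]);print(n,len(a),'c',c.round(4),'normal',v.round(3),'tilt',(90+np.degrees(np.arctan2(v[2],-v[0]))).round(1),'yaw',np.degrees(np.arctan2(-v[1],-v[0])).round(1),'zmax',a[:,2].max().round(3))
E
python3 lk2.py
```

```text
t 11.43 rack mm [ 10.3  -1.1 166.9] th 59.7 x [0.001 1.    0.   ] F [-0.5 -0.6 -0. ] w 0.08 ff 0.1 q [ -9.6  18.2 108.2  20.5  26.  -34.1]
side 109 c [-0.0138 -0.0541  0.0924] normal [-0.891  0.364  0.272] tilt 107.0 yaw -22.2 zmax 0.157
side 368 c [-0.0141  0.0573  0.1209] normal [-0.996  0.069 -0.057] tilt 86.7 yaw -4.0 zmax 0.169
top 44 c [-0.0125 -0.0616  0.1629] normal [-0.936  0.059 -0.347] tilt 69.7 yaw -3.6 zmax 0.172
top 64 c [-0.0122  0.0555  0.1626] normal [-0.944 -0.036 -0.327] tilt 70.9 yaw 2.2 zmax 0.171
```

Request:
servo_tool --series '[{"slide": [0, 0.003, 0.0017], "rotation": [0, 0, 0], "jaw": 0.08}, {"slide": [0, 0.003, 0.0017], "rotation": [0, 0, 0], "jaw": 0.08}, {"slide": [0, 0.003, 0.0017], "rotation": [0, 0, 0], "jaw": 0.08}, {"slide": [0, 0.003, 0.0017], "rotation": [0, 0, 0], "jaw": 0.08}, {"slide": [0, 0.003, 0.0017], "rotation": [0, 0, 0], "jaw": 0.08}, {"slide": [0, 0.003, 0.0017], "rotation": [0, 0, 0], "jaw": 0.08}, {"slide": [0, 0.003, 0.0017], "rotation": [0, 0, 0], "jaw": 0.08}, {"slide": [0, 0.003, 0.0017], "rotation": [0, 0, 0], "jaw": 0.08}, {"slide": [0, 0.003, 0.0017], "rotation": [0, 0, 0], "jaw": 0.08}]'

```text
time_s: 12.65
ee_pos: [0.6795, -0.0077, 0.1672]
orientation: [[-0.141, 0.855, 0.499], [0.99, 0.122, 0.072], [0.0, 0.504, -0.864]]
force: [-0.7, 0.3, -0.6]
gripper_width: 0.0802
finger_force: 0.0
```

```bash
python3 lk2.py
```

```text
t 12.65 rack mm [ 41.1  -1.  167.2] th 59.8 x [0.001 1.    0.   ] F [-0.7  0.3 -0.6] w 0.0802 ff 0.0 q [ -8.5  20.2 104.6  18.4  27.2 -31. ]
side 191 c [-0.0003 -0.0508  0.0946] normal [-0.931  0.01   0.364] tilt 111.3 yaw -0.6 zmax 0.164
side 406 c [0.0069 0.0527 0.1141] normal [-0.944 -0.006  0.329] tilt 109.2 yaw 0.3 zmax 0.165
top 113 c [ 0.0152 -0.0636  0.1326] normal [-0.931 -0.005  0.364] tilt 111.3 yaw 0.3 zmax 0.167
top 89 c [0.0218 0.0585 0.1428] normal [-0.93  -0.126  0.346] tilt 110.4 yaw 7.7 zmax 0.168
```

The stone leans at about 108–111° with its front face where it should be and square, finger force 0. Now I retreat and go round to the outer side of the keeper.

```bash
cat > t3.py <<'E'
from k import *
L=np.load('L.npy');q=status.state()['joint_pos']
def B(al,r=185,th=75,x=-14):
    a=np.radians(al);y=110-r*np.cos(a)+6*np.sin(a)+11;z=105+r*np.sin(a)+6*np.cos(a)+19*np.sin(np.radians(th));return x/1e3,y/1e3,z/1e3,th
def wp(W,C=None,q=q):
  for w,n in W:
    T=tool(*w);q,ep,eo=ik(T,L,q);print(np.round(w,3),round(ep,2),round(eo,2),q.round(0),end=' ');go(T,n,C);C=T
if __name__=='__main__':
    wp([((.01,0,.225,62),2),((-.11,.0,.29,75),4),((-.11,.23,.313,75),7),((-.014,.23,.313,75),4),((-.014,.205,.313,75),4),((-.014,.135,.313,75),10)]+[(B(a),4) for a in(85,75,60,45,30,15,0)])
E
python3 t3.py
```

```text
[1.00e-02 0.00e+00 2.25e-01 6.20e+01] 0.0 0.0 [ -9.  14. 102.  13.  37. -26.] rows 2 slide [0.0005, 0.0007, -0.0328] rot [0.0198, 0.0002, -0.0005] deg 1.1
[-0.11  0.    0.29 75.  ] 0.0 0.0 [-11.   5.  98.   5.  62. -21.] rows 4 slide [0.0, -0.0213, -0.0268] rot [0.0567, 0.0, -0.0] deg 3.3
[-0.11   0.23   0.313 75.   ] 0.0 0.0 [19.  5. 96. -3. 65. 12.] rows 7 slide [0.0329, 0.0009, -0.0032] rot [0.0, 0.0, -0.0] deg 0.0
[-1.40e-02  2.30e-01  3.13e-01  7.50e+01] 0.0 0.0 [17. 13. 86. -3. 67. 10.] rows 4 slide [-0.0, 0.0232, 0.0062] rot [0.0, 0.0, -0.0] deg 0.0
[-1.40e-02  2.05e-01  3.13e-01  7.50e+01] 0.0 0.0 [15. 12. 86. -2. 66.  7.] rows 4 slide [-0.0063, 0.0, 0.0] rot [0.0, 0.0, -0.0] deg 0.0
[-1.40e-02  1.35e-01  3.13e-01  7.50e+01] 0.0 0.0 [ 7. 12. 87.  0. 66. -1.] rows 10 slide [-0.007, 0.0, 0.0] rot [0.0, 0.0, -0.0] deg 0.0
[-1.40e-02  1.11e-01  3.08e-01  7.50e+01] 0.0 0.0 [ 4. 12. 88.  1. 65. -4.] rows 4 slide [-0.006, -0.0003, 0.0012] rot [0.0, 0.0, -0.0] deg 0.0
[-1.40e-02  7.90e-02  3.04e-01  7.50e+01] 0.0 0.0 [ 1. 12. 88.  2. 65. -8.] rows 4 slide [-0.008, -0.0003, 0.0011] rot [0.0, 0.0, -0.0] deg 0.0
[-1.40e-02  3.40e-02  2.87e-01  7.50e+01] 0.0 0.0 [ -4.  13.  89.   4.  63. -13.] rows 4 slide [-0.0113, -0.0011, 0.0041] rot [0.0, 0.0, -0.0] deg 0.0
[-1.40e-02 -6.00e-03  2.58e-01  7.50e+01] 0.0 0.0 [ -8.  15.  91.   5.  60. -18.] rows 4 slide [-0.0098, -0.0018, 0.0068] rot [0.0, 0.0, -0.0] deg 0.0
[-1.40e-02 -3.60e-02  2.21e-01  7.50e+01] 0.0 0.0 [-11.  17.  93.   6.  55. -22.] rows 4 slide [-0.0077, -0.0024, 0.009] rot [0.0, 0.0, -0.0] deg 0.0
[-1.40e-02 -5.60e-02  1.77e-01  7.50e+01] 0.0 0.0 [-13.  20.  96.   7.  50. -25.] rows 4 slide [-0.005, -0.0028, 0.0106] rot [0.0, 0.0, -0.0] deg 0.0
[-1.40e-02 -6.40e-02  1.29e-01  7.50e+01] 0.0 0.0 [-14.  23.  99.   8.  44. -27.] rows 4 slide [-0.002, -0.0031, 0.0115] rot [0.0, 0.0, -0.0] deg 0.0
```

Request:
servo_tool --series '[{"slide": [0, 0, -0.01], "rotation": [0, 0, 0], "jaw": 0.08}, {"slide": [0, 0, -0.025], "rotation": [0.02, 0, 0], "jaw": 0.08}, {"slide": [0, 0, -0.03], "rotation": [0.02, 0, 0], "jaw": 0.08}, {"slide": [0, -0.021, -0.027], "rotation": [0.057, 0, 0], "jaw": 0.0}, {"slide": [0, -0.021, -0.027], "rotation": [0.057, 0, 0], "jaw": 0.0}, {"slide": [0, -0.021, -0.027], "rotation": [0.057, 0, 0], "jaw": 0.0}, {"slide": [0, -0.021, -0.027], "rotation": [0.057, 0, 0], "jaw": 0.0}]'

```text
time_s: 13.62
ee_pos: [0.5274, -0.0294, 0.2911]
orientation: [[-0.141, 0.957, 0.253], [0.99, 0.136, 0.036], [0.0, 0.255, -0.967]]
force: [0.3, 0.3, -0.7]
gripper_width: 0.007
finger_force: 0.0
```

Request:
servo_tool --series '[{"slide": [0.033, 0.001, -0.003], "rotation": [0, 0, 0], "jaw": 0.0}, {"slide": [0.033, 0.001, -0.003], "rotation": [0, 0, 0], "jaw": 0.0}, {"slide": [0.033, 0.001, -0.003], "rotation": [0, 0, 0], "jaw": 0.0}, {"slide": [0.033, 0.001, -0.003], "rotation": [0, 0, 0], "jaw": 0.0}, {"slide": [0.033, 0.001, -0.003], "rotation": [0, 0, 0], "jaw": 0.0}, {"slide": [0.033, 0.001, -0.003], "rotation": [0, 0, 0], "jaw": 0.0}, {"slide": [0.033, 0.001, -0.003], "rotation": [0, 0, 0], "jaw": 0.0}, {"slide": [0, 0, 0], "rotation": [0, 0, 0], "jaw": 0.0}]'

```text
time_s: 14.62
ee_pos: [0.4972, 0.2013, 0.313]
orientation: [[-0.144, 0.956, 0.255], [0.99, 0.139, 0.038], [0.001, 0.258, -0.966]]
force: [-0.3, -0.6, 0.5]
gripper_width: -0.0001
finger_force: 0.0
```

```bash
cat >> st.py <<'E'
def keeper(show=1):
    out=[]
    for n in('side','top'):
        im,W,c=cam(n);k=im.astype(int);m=np.isfinite(W).all(-1);p=W[m];k=k[m]
        Ti=np.linalg.inv(rackT());p=p@Ti[:3,:3].T+Ti[:3,3]
        g=(abs(k[:,0]-k[:,2])<30)&(k.mean(1)>60)&(abs(p[:,0]+.012)<.012)&(p[:,2]>.096)&(p[:,1]>-.14)&(np.hypot(p[:,1]-.11,p[:,2]-.105)<.245)&(np.hypot(p[:,1]-.11,p[:,2]-.105)>.03)
        q=p[g]
        if len(q)>10:
            a=np.degrees(np.arctan2(q[:,2]-.105,.11-q[:,1]));print(n,len(q),'keeper deg pct',np.percentile(a,[10,50,90]).round(1),'x',np.median(q[:,0]).round(4),'ymin',q[:,1].min().round(3),'zmax',q[:,2].max().round(3))
E
python3 lk2.py; python3 - <<'E'
from st import *
keeper();go(tool(-.014,.23,.313,75),4)
im,W,c=cam('side');save('s4.png',cv2.resize(im[40:270,170:450],None,fx=2.5,fy=2.5))
E
```

```text
t 14.62 rack mm [-109.4  231.8  313. ] th 75.0 x [-0.002  1.     0.001] F [-0.3 -0.6  0.5] w -0.0001 ff 0.0 q [19.4  5.  95.4 -3.1 64.9 12. ]
side 148 c [-0.0035 -0.052   0.0883] normal [-0.948  0.019  0.318] tilt 108.5 yaw -1.2 zmax 0.141
side 262 c [0.0002 0.0551 0.0949] normal [-0.944  0.022  0.33 ] tilt 109.3 yaw -1.3 zmax 0.161
top 233 c [ 0.0139 -0.0541  0.1303] normal [-0.938  0.02   0.347] tilt 110.3 yaw -1.2 zmax 0.172
top 284 c [0.0123 0.0528 0.1223] normal [-0.941 -0.006  0.338] tilt 109.8 yaw 0.4 zmax 0.167
side 262 keeper deg pct [ -1.7 101.5 105.5] x -0.0134 ymin -0.115 zmax 0.338
top 164 keeper deg pct [ -1.   97.2 100. ] x -0.0133 ymin -0.118 zmax 0.341
rows 4 slide [0.0002, 0.0231, 0.0059] rot [-0.0005, 0.0002, -0.0004] deg 0.0
```

View pics/s4.png

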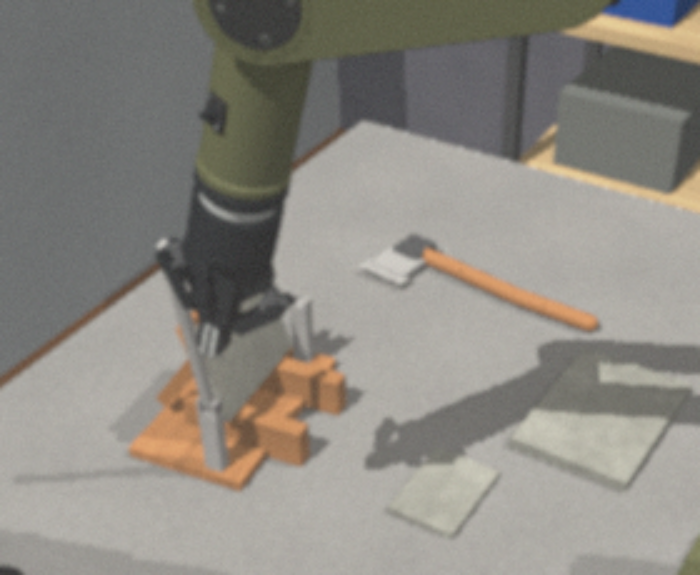

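Gripper (215,330) is on the near side of the keeper, the keeper stands untouched with its tip at (165,245), and the stone leans against the rest. The keeper is at about 101°, so I go to its outer side and sweep over.

Request:
servo_tool --series '[{"slide": [0, 0.023, 0.006], "rotation": [0, 0, 0], "jaw": 0.0}, {"slide": [0, 0.023, 0.006], "rotation": [0, 0, 0], "jaw": 0.0}, {"slide": [0, 0.023, 0.006], "rotation": [0, 0, 0], "jaw": 0.0}, {"slide": [0, 0.023, 0.006], "rotation": [0, 0, 0], "jaw": 0.0}, {"slide": [-0.01, 0, 0], "rotation": [0, 0, 0], "jaw": 0.0}, {"slide": [-0.01, 0, 0], "rotation": [0, 0, 0], "jaw": 0.0}, {"slide": [-0.01, 0, 0], "rotation": [0, 0, 0], "jaw": 0.0}, {"slide": [-0.01, 0, 0], "rotation": [0, 0, 0], "jaw": 0.0}, {"slide": [-0.01, 0, 0], "rotation": [0, 0, 0], "jaw": 0.0}, {"slide": [-0.01, 0, 0], "rotation": [0, 0, 0], "jaw": 0.0}, {"slide": [-0.01, 0, 0], "rotation": [0, 0, 0], "jaw": 0.0}]'

```text
time_s: 16.25
ee_pos: [0.6021, 0.1434, 0.313]
orientation: [[-0.142, 0.957, 0.255], [0.99, 0.137, 0.037], [0.001, 0.258, -0.966]]
force: [-1.8, 1.8, 4.3]
gripper_width: 0.0004
finger_force: 0.0
```

```bash
python3 - <<'E'
from st import *
where();keeper()
E
```

```text
t 16.25 rack mm [-13.9 159.6 313. ] th 75.1 x [0.001 1.    0.001] F [-1.8  1.8  4.3] w 0.0004 ff 0.0 q [ 9.7 11.8 87.  -0.4 66.3  1.7]
side 439 keeper deg pct [ -1.4 100.4 106.4] x -0.0149 ymin -0.119 zmax 0.343
top 77 keeper deg pct [-2.1  1.6 96.8] x -0.0122 ymin -0.118 zmax 0.229
```

Request:
servo_tool --series '[{"slide": [-0.008, 0, 0], "rotation": [0, 0, 0], "jaw": 0.0}, {"slide": [-0.008, 0, 0], "rotation": [0, 0, 0], "jaw": 0.0}, {"slide": [-0.008, 0, 0], "rotation": [0, 0, 0], "jaw": 0.0}, {"slide": [-0.008, 0, 0.001], "rotation": [0, 0, 0], "jaw": 0.0}, {"slide": [-0.008, 0, 0.002], "rotation": [0, 0, 0], "jaw": 0.0}, {"slide": [-0.008, 0, 0.002], "rotation": [0, 0, 0], "jaw": 0.0}, {"slide": [-0.008, 0, 0.001], "rotation": [0, 0, 0], "jaw": 0.0}, {"slide": [-0.008, 0, 0.001], "rotation": [0, 0, 0], "jaw": 0.0}, {"slide": [-0.008, -0.001, 0.001], "rotation": [0, 0, 0], "jaw": 0.0}, {"slide": [-0.008, 0, 0.001], "rotation": [0, 0, 0], "jaw": 0.0}]'

```text
time_s: 17.6
ee_pos: [0.6146, 0.0642, 0.3034]
orientation: [[-0.141, 0.957, 0.254], [0.99, 0.137, 0.037], [0.0, 0.257, -0.966]]
force: [-0.7, 0.7, -0.2]
gripper_width: -0.0001
finger_force: 0.4
```

```bash
python3 - <<'E'
from t3 import *
from st import keeper
where();keeper()
wp([(B(a),4) for a in(60,45,30)])
E
```

```text
t 17.6 rack mm [-12.9  79.4 303.4] th 75.1 x [0.001 1.    0.   ] F [-0.7  0.7 -0.2] w -0.0001 ff 0.4 q [ 1.  12.  88.1  2.  65.1 -7.8]
side 465 keeper deg pct [-1.  78.3 85. ] x -0.014 ymin -0.119 zmax 0.345
top 35 keeper deg pct [-1.5 -0.5  1. ] x -0.012 ymin -0.118 zmax 0.136
[-1.40e-02  3.40e-02  2.87e-01  7.50e+01] 0.0 0.0 [ -4.  13.  89.   4.  63. -13.] rows 4 slide [-0.0113, -0.0014, 0.004] rot [-0.0005, 0.0002, -0.0005] deg 0.0
[-1.40e-02 -6.00e-03  2.58e-01  7.50e+01] 0.0 0.0 [ -8.  15.  91.   5.  60. -18.] rows 4 slide [-0.0098, -0.0018, 0.0068] rot [0.0, 0.0, -0.0] deg 0.0
[-1.40e-02 -3.60e-02  2.21e-01  7.50e+01] 0.0 0.0 [-11.  17.  93.   6.  55. -22.] rows 4 slide [-0.0077, -0.0024, 0.009] rot [0.0, 0.0, -0.0] deg 0.0
```

Request:
servo_tool --series '[{"slide": [-0.011, -0.001, 0.004], "rotation": [0, 0, 0], "jaw": 0.0}, {"slide": [-0.011, -0.001, 0.004], "rotation": [0, 0, 0], "jaw": 0.0}, {"slide": [-0.011, -0.001, 0.004], "rotation": [0, 0, 0], "jaw": 0.0}, {"slide": [-0.011, -0.001, 0.004], "rotation": [0, 0, 0], "jaw": 0.0}, {"slide": [-0.01, -0.002, 0.007], "rotation": [0, 0, 0], "jaw": 0.0}, {"slide": [-0.01, -0.002, 0.007], "rotation": [0, 0, 0], "jaw": 0.0}, {"slide": [-0.01, -0.002, 0.007], "rotation": [0, 0, 0], "jaw": 0.0}, {"slide": [-0.01, -0.002, 0.007], "rotation": [0, 0, 0], "jaw": 0.0}, {"slide": [-0.008, -0.002, 0.009], "rotation": [0, 0, 0], "jaw": 0.0}, {"slide": [-0.008, -0.002, 0.009], "rotation": [0, 0, 0], "jaw": 0.0}, {"slide": [-0.008, -0.002, 0.009], "rotation": [0, 0, 0], "jaw": 0.0}, {"slide": [-0.008, -0.002, 0.009], "rotation": [0, 0, 0], "jaw": 0.0}]'

```text
time_s: 19.2
ee_pos: [0.6322, -0.0502, 0.2203]
orientation: [[-0.142, 0.957, 0.254], [0.99, 0.137, 0.037], [0.001, 0.257, -0.966]]
force: [-0.9, 0.3, -0.7]
gripper_width: -0.0003
finger_force: 0.2
```

```bash
python3 - <<'E'
from t3 import *
from st import keeper
where();keeper()
wp([(B(a),4) for a in(15,5,0)])
E
python3 lk2.py
```

```text
t 19.2 rack mm [-11.7 -36.4 220.3] th 75.1 x [0.001 1.    0.001] F [-0.9  0.3 -0.7] w -0.0003 ff 0.2 q [-11.1  17.4  93.2   5.9  55.5 -22. ]
side 512 keeper deg pct [ 0.2 33.5 52.9] x -0.0144 ymin -0.122 zmax 0.31
top 75 keeper deg pct [28.7 33.3 37.7] x -0.0115 ymin 0.026 zmax 0.162
[-1.40e-02 -5.60e-02  1.77e-01  7.50e+01] 0.0 0.0 [-13.  20.  96.   7.  50. -25.] rows 4 slide [-0.0049, -0.0031, 0.0101] rot [-0.0011, -0.0001, -0.0005] deg 0.1
[-1.40e-02 -6.30e-02  1.45e-01  7.50e+01] 0.0 0.0 [-14.  22.  98.   8.  46. -27.] rows 4 slide [-0.0017, -0.002, 0.0076] rot [0.0, 0.0, -0.0] deg 0.0
[-1.40e-02 -6.40e-02  1.29e-01  7.50e+01] 0.0 0.0 [-14.  23.  99.   8.  44. -27.] rows 4 slide [-0.0003, -0.001, 0.0039] rot [0.0, 0.0, -0.0] deg 0.0
t 19.3 rack mm [-12.4 -36.7 219.4] th 75.2 x [0.002 1.    0.001] F [-0.4  0.3 -0.4] w -0.0003 ff 0.0 q [-11.1  17.4  93.2   5.9  55.6 -21.9]
side 320 c [ 0.0033 -0.0524  0.12  ] normal [-0.831 -0.534  0.158] tilt 100.8 yaw 32.7 zmax 0.199
side 493 c [0.0054 0.0558 0.1248] normal [-0.881  0.396  0.259] tilt 106.4 yaw -24.2 zmax 0.166
top 191 c [0.0061 0.0518 0.1302] normal [-0.009 -0.999 -0.032] tilt 15.5 yaw 89.5 zmax 0.169
```

Request:
servo_tool --series '[{"slide": [-0.005, -0.005, 0.0095], "rotation": [0, 0, 0], "jaw": 0.0}, {"slide": [-0.005, -0.005, 0.0095], "rotation": [0, 0, 0], "jaw": 0.0}, {"slide": [-0.005, -0.005, 0.0095], "rotation": [0, 0, 0], "jaw": 0.0}, {"slide": [-0.005, -0.005, 0.0095], "rotation": [0, 0, 0], "jaw": 0.0}, {"slide": [-0.002, -0.002, 0.0075], "rotation": [0, 0, 0], "jaw": 0.0}, {"slide": [-0.002, -0.002, 0.0075], "rotation": [0, 0, 0], "jaw": 0.0}, {"slide": [-0.002, -0.002, 0.0075], "rotation": [0, 0, 0], "jaw": 0.0}, {"slide": [-0.002, -0.002, 0.0075], "rotation": [0, 0, 0], "jaw": 0.0}]'

```text
time_s: 20.4
ee_pos: [0.6268, -0.0789, 0.1477]
orientation: [[-0.142, 0.957, 0.255], [0.99, 0.137, 0.037], [0.0, 0.257, -0.966]]
force: [-0.3, 1.2, -0.5]
gripper_width: 0.0001
finger_force: 0.1
```

```bash
python3 - <<'E'
from t3 import *
from st import keeper
where();keeper()
wp([(B(a,x=-21),4) for a in(0,)])
E
```

```text
t 20.4 rack mm [-21.2 -64.  147.7] th 75.1 x [0.001 1.    0.   ] F [-0.3  1.2 -0.5] w 0.0001 ff 0.1 q [-14.1  21.7  98.7   7.8  46.1 -27. ]
side 369 keeper deg pct [ 3.7 10.3 36.9] x -0.0155 ymin -0.118 zmax 0.281
top 117 keeper deg pct [ 5.5  8.3 13.9] x -0.0116 ymin -0.016 zmax 0.127
[-2.10e-02 -6.40e-02  1.29e-01  7.50e+01] 0.0 0.0 [-14.  23. 100.   8.  43. -28.] rows 4 slide [-0.0, -0.0009, 0.0043] rot [-0.0009, -0.0001, -0.0004] deg 0.1
```

Request:
servo_tool --series '[{"slide": [0, -0.001, 0.004], "rotation": [0, 0, 0], "jaw": 0.0}, {"slide": [0, -0.001, 0.004], "rotation": [0, 0, 0], "jaw": 0.0}, {"slide": [0, -0.001, 0.004], "rotation": [0, 0, 0], "jaw": 0.0}, {"slide": [0, -0.001, 0.004], "rotation": [0, 0, 0], "jaw": 0.0}, {"slide": [0, 0, 0.002], "rotation": [0, 0, 0], "jaw": 0.0}, {"slide": [0, 0, 0], "rotation": [0, 0, 0], "jaw": 0.0}]'

```text
time_s: 21.25
ee_pos: [0.627, -0.0787, 0.1298]
orientation: [[-0.142, 0.957, 0.254], [0.99, 0.137, 0.037], [0.0, 0.256, -0.967]]
force: [-2.3, -0.8, 2.7]
gripper_width: -0.0004
finger_force: 1.5
```

```bash
python3 - <<'E'
from st import *
where();keeper()
E
```

```text
t 21.25 rack mm [-20.9 -63.8 129.8] th 75.1 x [0.001 1.    0.   ] F [-2.3 -0.8  2.7] w -0.0004 ff 1.5 q [-14.1  23.   99.8   8.1  43.8 -27.5]
side 328 keeper deg pct [-0.8  5.1 33.4] x -0.0158 ymin -0.107 zmax 0.258
top 116 keeper deg pct [-1.2  3.7 10.1] x -0.0113 ymin -0.016 zmax 0.117
```

Nearly home; I press on until it bottoms.

Request:
servo_tool --series '[{"slide": [0, 0, 0.001], "rotation": [0, 0, 0], "jaw": 0.0}, {"slide": [0, 0, 0.001], "rotation": [0, 0, 0], "jaw": 0.0}, {"slide": [0, 0, 0.001], "rotation": [0, 0, 0], "jaw": 0.0}, {"slide": [0, 0, 0.001], "rotation": [0, 0, 0], "jaw": 0.0}, {"slide": [0, 0, 0], "rotation": [0, 0, 0], "jaw": 0.0}]'

```text
time_s: 21.98
ee_pos: [0.6274, -0.0787, 0.1289]
orientation: [[-0.142, 0.956, 0.255], [0.99, 0.137, 0.036], [-0.0, 0.258, -0.966]]
force: [-14.1, -0.5, 23.5]
gripper_width: -0.0
finger_force: 13.6
```

```bash
python3 - <<'E'
from st import *
where()
E
```

```text
t 21.98 rack mm [-20.6 -63.9 128.9] th 75.1 x [ 0.001  1.    -0.   ] F [-14.1  -0.5  23.5] w -0.0 ff 13.6 q [-14.1  23.   99.8   8.1  43.5 -27.5]
```

Force rises sharply with the tip at bar-top height for closed (about 111 mm). I withdraw and check.

Request:
servo_tool --series '[{"slide": [0, 0, -0.004], "rotation": [0, 0, 0], "jaw": 0.0}, {"slide": [0, 0, -0.02], "rotation": [0, 0, 0], "jaw": 0.0}, {"slide": [0, -0.02, -0.04], "rotation": [0, 0, 0], "jaw": 0.0}, {"slide": [0, -0.03, -0.04], "rotation": [0, 0, 0], "jaw": 0.0}, {"slide": [-0.03, -0.04, -0.03], "rotation": [0, 0, 0], "jaw": 0.0}, {"slide": [-0.05, -0.02, 0], "rotation": [0, 0, 0], "jaw": 0.0}, {"slide": [-0.05, 0, 0], "rotation": [0, 0, 0], "jaw": 0.0}, {"slide": [-0.05, 0, 0], "rotation": [0, 0, 0], "jaw": 0.0}, {"slide": [0, 0, 0], "rotation": [0, 0, 0], "jaw": 0.0}]'

```text
time_s: 23.1
ee_pos: [0.5159, -0.2812, 0.2271]
orientation: [[-0.137, 0.957, 0.256], [0.991, 0.133, 0.033], [-0.002, 0.259, -0.966]]
force: [-0.5, 0.2, 1.3]
gripper_width: 0.0002
finger_force: 0.0
```

```bash
python3 lk2.py; python3 - <<'E'
from st import *
keeper()
for n in('side','top'):
    im,W,c=cam(n);p=W.reshape(-1,3);Ti=np.linalg.inv(rackT());p=p@Ti[:3,:3].T+Ti[:3,3]
    q=p[(abs(p[:,0]+.012)<.005)&(p[:,2]>.1)&(p[:,2]<.13)]
    for a in(-.128,-.1,-.06,-.02,.02,.06,.09):
        s=q[(q[:,1]>=a)&(q[:,1]<a+.025)];print(n,a,len(s),np.median(s[:,2]).round(4) if len(s) else '',end='; ')
    print()
    save(n+'5.png',im)
a=cv2.imread('pics/side5.png')[130:250,190:350];b=cv2.imread('pics/top5.png')[110:210,240:400]
cv2.imwrite('pics/e.png',cv2.resize(np.vstack([a,b]),None,fx=2.7,fy=2.7,interpolation=2))
E
```

```text
t 23.1 rack mm [-159.8 -248.4  227.1] th 75.0 x [ 0.005  1.    -0.002] F [-0.5  0.2  1.3] w 0.0002 ff 0.0 q [-39.2  14.7  96.1  12.6  59.4 -52.7]
side 371 c [ 0.0051 -0.0538  0.1198] normal [-0.924  0.026  0.382] tilt 112.5 yaw -1.6 zmax 0.165
side 472 c [0.0071 0.0561 0.1197] normal [-0.919  0.128  0.374] tilt 112.1 yaw -7.9 zmax 0.165
top 174 c [ 0.0068 -0.0544  0.1252] normal [-0.879 -0.042  0.474] tilt 118.3 yaw 2.8 zmax 0.168
top 232 c [0.0119 0.0526 0.1341] normal [-0.844  0.009  0.536] tilt 122.4 yaw -0.6 zmax 0.17
side 270 keeper deg pct [-1.2  1.8  5.3] x -0.0161 ymin -0.12 zmax 0.115
top 269 keeper deg pct [-0.4  2.1  5.3] x -0.012 ymin -0.126 zmax 0.121
side -0.128 9 0.1101; side -0.1 12 0.1105; side -0.06 14 0.1102; side -0.02 17 0.1098; side 0.02 20 0.11; side 0.06 21 0.1103; side 0.09 22 0.1094; 
top -0.128 18 0.111; top -0.1 25 0.111; top -0.06 26 0.1083; top -0.02 25 0.1118; top 0.02 25 0.1106; top 0.06 23 0.1101; top 0.09 19 0.112;
```

View pics/e.png

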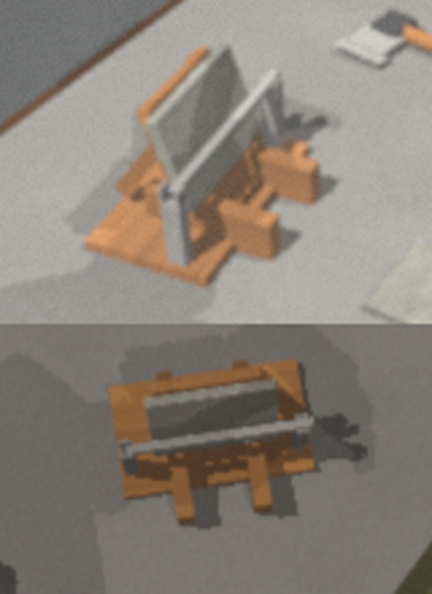

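The bar lies level at 110–111 mm all along, from the hinge (170,195) into the fork (275,75). The stone leans squarely behind it. Nothing else has moved and the robot is clear.

```bash
python3 -c "
from station import r
print(r.finish_job())"
```

```text
the job is handed in; nothing more can be done
None
```

The stone now stands on the bearers, leaning squarely against the rest, and the keeper is down in its catch, level at 110–111 mm. The oil can, jar and hatchet were not touched, and I handed the job in at about 23 s with the robot clear.

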